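Clear the turn-order box and enter tonight's player order

TASK

Set the turn-order box for a new round of the game. First swing its sprung lever all the way to the stop and let it spring back home, which raises all the white flags; then press the blue, the yellow and the red key fully down, in that order and one at a time, letting each come back up before the next, so that their flags stay down. The green player is sitting out, so leave the green key alone, and do not disturb the die, pot, beetle and token around the box.

Things in the scene. Friction and masses are not known exactly. Their poses are not given: they have to be found in the camera images.
- turn_box: Turn-order box: fixed oak case 150 (x) x 330 (y) x 50 mm high. Origin at the centre of its underside; its x points away from the robot, y along the case, z up. On top: four black key modules 52 mm wide, centred at y = +125, +65, +5, -55 mm (colours in any order), and a sprung lever at y = -130 mm.
- lever (a joint): Sprung lever, rad. 0 = home, leaning 0.5 rad towards the box's -x; 1.0 = its stop, leaning 0.5 rad towards +x. The hinge is at (0, -130, 50) mm in the box frame, along y. About 5 N at the knob takes it to the stop; let go, it springs home. At the stop it lifts all the flags.
- lever_knob (a point): Centre of the brass ball (26 mm diameter) at the lever's end, 85 mm from the hinge; at home it is at (-41, -130, 125) mm in the box frame, at the stop at (+41, -130, 125). The rod below it is 10 mm thick.
- key_blue (a joint): Travel of the blue spring key, m. 0 = up, 0.010 = fully down (about 4.5 N); springs back up when let go.
- key_blue_top (a point): Centre of the top face of the blue round key cap (34 mm diameter), at 74 mm above the table when up, 20 mm nearer to the box's -x than the module's centre. The metal collar around it (44 mm diameter) is 8 mm high; the cap stands 16 mm above the collar.
- flag_blue (a joint): Travel of the blue player's small white flag, m. 0 = raised, 0.010 = down. Sits in a clear window (18 x 40 mm, 18 mm high) 55 mm behind the key (to the box's +x). Pressing the key pushes the flag down and it stays down when the key returns; swinging the lever to its stop raises every flag.
- key_yellow (a joint): Travel of the yellow spring key, m. 0 = up, 0.010 = fully down (about 4.5 N); springs back up when let go.
- key_yellow_top (a point): Centre of the top face of the yellow round key cap (34 mm diameter), at 74 mm above the table when up, 20 mm nearer to the box's -x than the module's centre. The metal collar around it (44 mm diameter) is 8 mm high; the cap stands 16 mm above the collar.
- flag_yellow (a joint): Travel of the yellow player's small white flag, m. 0 = raised, 0.010 = down. Sits in a clear window (18 x 40 mm, 18 mm high) 55 mm behind the key (to the box's +x). Pressing the key pushes the flag down and it stays down when the key returns; swinging the lever to its stop raises every flag.
- key_red (a joint): Travel of the red spring key, m. 0 = up, 0.010 = fully down (about 4.5 N); springs back up when let go.
- key_red_top (a point): Centre of the top face of the red round key cap (34 mm diameter), at 74 mm above the table when up, 20 mm nearer to the box's -x than the module's centre. The metal collar around it (44 mm diameter) is 8 mm high; the cap stands 16 mm above the collar.
- flag_red (a joint): Travel of the red player's small white flag, m. 0 = raised, 0.010 = down. Sits in a clear window (18 x 40 mm, 18 mm high) 55 mm behind the key (to the box's +x). Pressing the key pushes the flag down and it stays down when the key returns; swinging the lever to its stop raises every flag.
- key_green (a joint): Travel of the green spring key, m. 0 = up, 0.010 = fully down (about 4.5 N); springs back up when let go.
- key_green_top (a point): Centre of the top face of the green round key cap (34 mm diameter), at 74 mm above the table when up, 20 mm nearer to the box's -x than the module's centre. The metal collar around it (44 mm diameter) is 8 mm high; the cap stands 16 mm above the collar.
- flag_green (a joint): Travel of the green player's small white flag, m. 0 = raised, 0.010 = down. Sits in a clear window (18 x 40 mm, 18 mm high) 55 mm behind the key (to the box's +x). Pressing the key pushes the flag down and it stays down when the key returns; swinging the lever to its stop raises every flag.
- acrylic_die: Bystander: frosted blue acrylic die, 30 mm cube, origin at the centre of its underside.
- pinch_pot: Bystander: grey-brown stoneware pinch pot, 80 mm across, 45 mm high, origin at the centre of its underside.
- beetle: Bystander: bronze beetle figurine, about 65 mm long, 22 mm high, origin under the centre of its shell.
- oak_token: Bystander: hexagonal oak token, 42 mm across flats, 10 mm thick, origin at the centre of its underside.

How it is judged:
On the way, in this order (a step that is already met when the one before it is completed fails the run):
1. the lever is swung to its stop and all four flags are raised (value of joint lever above 0.9 rad and value of joint each of flag_blue, flag_yellow, flag_red, flag_green below 0.003 m), for 0.05 s.
2. the lever is back home with all four flags raised and all keys up (value of joint lever below 0.08 rad and value of joint each of flag_blue, flag_yellow, flag_red, flag_green below 0.003 m and value of joint each of key_blue, key_yellow, key_red, key_green below 0.0025 m), for 0.1 s.
3. the blue key has been pressed and let up: only the blue flag is down (value of joint flag_blue above 0.0065 m and value of joint each of flag_yellow, flag_red, flag_green below 0.003 m and value of joint each of key_blue, key_yellow, key_red, key_green below 0.0025 m), for 0.05 s.
4. the yellow key has been pressed next and let up: only the blue and yellow flags are down (value of joint each of flag_blue, flag_yellow above 0.0065 m and value of joint each of flag_red, flag_green below 0.003 m and value of joint each of key_blue, key_yellow, key_red, key_green below 0.0025 m), for 0.05 s.
5. the red key has been pressed last and let up: the blue, yellow and red flags are down, the green one up (value of joint each of flag_blue, flag_yellow, flag_red above 0.0065 m and value of joint flag_green below 0.003 m and value of joint each of key_blue, key_yellow, key_red, key_green below 0.0025 m), for 0.05 s.
At the end, for the whole second after the job is handed in: The blue, yellow and red flags are down (more than 6.5 mm of their 10 mm), the green flag is raised (within 3 mm), all four keys are up (within 2.5 mm), the lever is home (within 0.08 rad), and the die, pot, beetle and token lie still within 20 mm of where they began (all of step 5 and value of joint lever below 0.08 rad and distance of each of acrylic_die, pinch_pot, beetle, oak_token from where it was at the start of the episode below 0.02 m and linear speed of each of acrylic_die, pinch_pot, beetle, oak_token below 0.02 m/s); the robot touches nothing.
It fails at once if the green key is pressed (more than 4 mm) (value of joint key_green above 0.004 m).
It fails at once if the frosted blue die is knocked more than 20 mm away or tipped over (distance of acrylic_die from where it was at the start of the episode above 0.02 m or angle between acrylic_die's own z axis and vertical above 0.5 rad).
It fails at once if the pinch pot is knocked more than 20 mm away or tipped over (distance of pinch_pot from where it was at the start of the episode above 0.02 m or angle between pinch_pot's own z axis and vertical above 0.5 rad).
It fails at once if the bronze beetle is knocked more than 20 mm away or tipped over (distance of beetle from where it was at the start of the episode above 0.02 m or angle between beetle's own z axis and vertical above 0.5 rad).
It fails at once if the oak token is knocked more than 20 mm away or tipped over (distance of oak_token from where it was at the start of the episode above 0.02 m or angle between oak_token's own z axis and vertical above 0.5 rad).
It also fails if it takes over 42 s, if anything falls off the work surface, if the arm or the gripper's body presses on something with over 40 N, if the wrist force passes 120 N, or if a joint passes its speed limit or range.

ROBOT

A 6-joint arm with a two-finger parallel gripper is mounted at the origin on the work surface. World frame = base frame: x ahead of the robot, y to its left, z up, the work surface at z = 0. Lengths are in m, angles in rad, forces in N, time in s.
With the tool pointing down it reaches from about 0.275 to 0.875 m from the base axis. Payload 12.5 kg.
Tool frame: the origin (TCP) lies at the very end of the fingers, on their centre line; the grasp point (between the pads) lies 19 mm behind it (env.pinch_z is the distance from the TCP to the grasp point, in m); z points along the fingers, y is the line along which they close (so a half turn about z gives the same grasp; the last joint's range is limited). The gripper opens to 85 mm and grips with 20 to 120 N. Pads are 22 mm wide; open, the fingers measure 114 mm over their backs; the gripper's body (76 mm by 85 mm) begins 54 mm behind the grasp point. The pads swing forward as they close: fully open they stand 13 mm farther back than shut.
Start: joints at [1.229, 0.351, 1.652, -0, 1.139, -0.085], TCP at [0.14, 0.532, 0.231] pointing down, gripper open.
Joint ranges: [-2.75, 2.75], [-0.79, 2.1], [0.01, 2.65], [-1.57, 4.71], [0.07, 3.14], [-2.87, 2.87]. Speed limits (rad/s): [2.22, 2.22, 2.79, 3.14, 3.14, 3.14].

INTERFACE

Orientations are given as a rotation vector (axis times angle).
In Python, from rig import env gives the robot as it stands.
- The arm moves only by the tool arm_command, never from a script. Its argument "moves" is text: rows parted by semicolons, each of 7 numbers parted by spaces: the turn, a rotation vector about the tool's x, y, z in rad, then the shift along the tool's x, y, z in cm, then the opening, from -1 (shut) to 1 (fully open). In form: rx ry rz x y z gripper; .... A call has 1 to 5 rows; each row shifts and turns the commanded pose from where the row before left it, along the tool's axes as they then stand; what a row does not reach is not made up. A row lasts 1/10 s, in which the tool goes at most 50 mm and 8.59 degrees, less where a joint would pass 70% of its speed; a pose out of reach is approached as far as the arm can. A call is refused whole if a number of a shift passes 5 or a number of a turn 0.15, either way. A call with a gripper value outside its range is refused whole. The fingers move at their own pace and stop on an object; the grip force is fixed at half the most. Time passes only in rows, so rows that do not move let the fingers close. It gives the time, the measured TCP pose, the force, the opening and the grip force at its end, in the units of the state.
- env.read_state(): the state, without advancing time (a new reading comes with each control period).
- env.capture(name): name is "scene" or "top" or "wrist"; returns the picture (420x560x3 uint8, red, green, blue); there is no depth.
- env.camera_params(name): a dict with "K" (3x3 intrinsics, pixels), "xyz" and "orientation" of the camera in the world. Camera axes: x right, y up, looking along -z (the intrinsics and any distortion apply to the point x, -y, -z); pixel columns grow to the right and rows downward; lengths in m; the calibration is good to about 2 mm. The wrist camera is an equidistant fisheye: a pixel r from the principal point sees the ray r / f radians off the axis. A picture is of the moment at which its call begins: read the wrist's pose just before it. camera_params takes no time and is no camera call; for the wrist camera it gives the pose at the moment of the call.
- env.job_done(): hands the job in; it is judged then, once.
The state is a dict: "t": time; "q": joint angles; "qd": joint speeds; "joint_torque": joint torques, N m; "tool_pos": TCP position; "tool_rot": TCP orientation; "wrist_force": force on the tool from outside, world axes, zero at the start; "torque": the same for the moment, N m; "gripper_width": finger opening in m; "finger_force": force on a finger pad.
Only numpy, scipy, OpenCV 4.12 (cv2) and the standard library are available. Lean on these libraries where they do the work, as an engineer would, in place of code of your own. Each camera call takes 0.05 s, during which the arm holds its last target. There are 200 camera calls.

## Working session

There is one attempt and no reset: what is moved stays moved. The work goes in short steps, Python scripts to look and compute and a tool call to move; the robot and the scene stay as the last step left them, time stands still between calls to the robot, and variables do not carry over. Pictures are saved under pics/ and viewed, at most 10 in all, crops included, and the job is handed in when it is done.

Besides the shell and the picture viewer there is one more tool, called after "Request:" as name(argument=value, ...) on one line, values as JSON. arm_command: Moves the arm, as the interface text tells. Its arguments: {"type":"object","properties":{"moves":{"type":"string"}},"required":["moves"]}

```bash
mkdir -p pics
python3 - <<'E'
from rig import env
import cv2
for n in("scene","top"):
    p=env.camera_params(n);print(n,p)
    cv2.imwrite(f"pics/{n}0.png",env.capture(n)[:,:,::-1])
s=env.read_state();print(s['t'],s['tool_pos'],s['tool_rot'],s['gripper_width'])
E
```

```text
scene {'K': array([[405.02310016,   0.        , 278.32841389],
       [  0.        , 405.02310016, 213.99557603],
       [  0.        ,   0.        ,   1.        ]]), 'xyz': array([ 1.19497423, -0.14961746,  0.52109084]), 'orientation': array([0.82759354, 0.59129304, 1.14395917])}
top {'K': array([[471.94029588,   0.        , 278.35276188],
       [  0.        , 471.94029588, 202.91957437],
       [  0.        ,   0.        ,   1.        ]]), 'xyz': array([0.50102034, 0.02787144, 0.89459528]), 'orientation': array([ 0.11242345, -0.08977776, -1.56949076])}
0.1 [0.13958116 0.53168918 0.23081564] [-4.02261685e-01 -3.11552365e+00  1.62206341e-03] 0.08535184828706836
```

View pics/scene0.png

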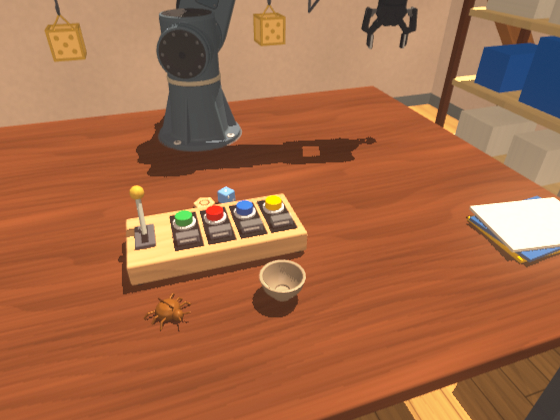

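View pics/top0.png

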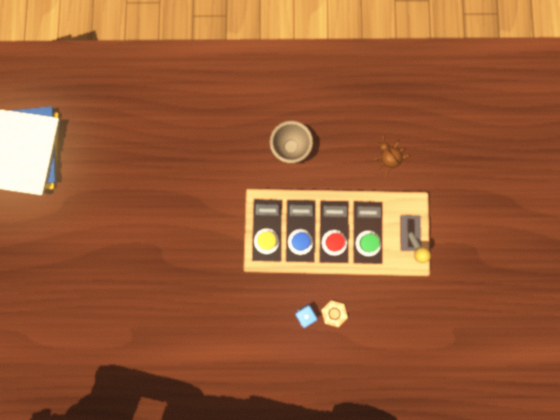

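The pictures show the order yellow, blue, red, green along the case. In the top view the caps are at (266,240), (300,241), (334,242) and (369,243), and the knob is at (423,255). In the scene view they are at (273,203), (245,208), (214,213), (184,217), with the knob at (137,192). The die and token are on the robot's side of the box, the pot and beetle behind it. Next I triangulate.

```bash
cat > h.py <<'E'
import numpy as np, cv2
from scipy.spatial.transform import Rotation as R
from scipy.optimize import least_squares
def proj(p,X):
    c=R.from_rotvec(p['orientation']).inv().apply(np.atleast_2d(X)-p['xyz'])
    c=c*[1,-1,-1]; u=c@p['K'].T; return u[:,:2]/u[:,2:]
def cen(img,seed,rad=17,dh=12):
    h=cv2.cvtColor(img,cv2.COLOR_BGR2HSV).astype(int); x,y=seed
    h0=h[y,x]
    d=abs((h[...,0]-h0[0]+90)%180-90)
    m=((d<dh)&(h[...,1]>140)&(h[...,2]>60)).astype('uint8')
    k=np.zeros_like(m); cv2.circle(k,seed,rad,1,-1); m*=k
    n,l,s,c=cv2.connectedComponentsWithStats(m)
    i=1+np.argmax(s[1:,4]); return c[i],s[i]
E
python3 - <<'E'
from rig import env
from h import *
S=dict(scene=dict(yellow=(273,203),blue=(245,208),red=(214,213),green=(184,217),knob=(137,192)),
 top=dict(yellow=(266,240),blue=(300,241),red=(334,242),green=(369,243),knob=(423,256)))
P={n:env.camera_params(n) for n in S}; px={}
for n in S:
    im=cv2.imread(f"pics/{n}0.png")
    for k,s in S[n].items():
        c,st=cen(im,s,10 if k=='knob' else 15,9 if k=='knob' else 12); px[n,k]=c; print(n,k,c.round(1),st)
for k in S['top']:
    r=least_squares(lambda X:np.concatenate([(proj(P[n],X)[0]-px[n,k]) for n in S]),[.5,0,.07])
    print(k,r.x.round(4),r.fun.round(2))
keys=dict(yellow=125,blue=65,red=5,green=-55)
def model(v,k):
    L=np.array([-.041,-.130,.125]) if k=='knob' else np.array([-.02,keys[k]/1e3,.071])
    c,s=np.cos(v[2]),np.sin(v[2]); return np.array([v[0]+c*L[0]-s*L[1],v[1]+s*L[0]+c*L[1],L[2]])
r=least_squares(lambda v:np.concatenate([(proj(P[n],model(v,k))[0]-px[n,k]) for n in S for k in S['top']]),[.5,0,0])
print('box',r.x.round(4),r.fun.round(1))
for k in S['top']:print(k,model(r.x,k).round(4))
# bystanders at table level
for nm,uv,z in(('die',(306,316),.02),('token',(335,314),.01),('beetle',(391,155),.015),('pot',(291,142),.04)):
    f=least_squares(lambda a:proj(P['top'],[a[0],a[1],z])[0]-uv,[.5,0]);print(nm,f.x.round(3))
E
```

```text
scene yellow [272.9 202. ] [265 195  17  15 212]
scene blue [244.2 204.9] [237 201  16   9 106]
scene red [214.3 211.2] [205 198  19  23 266]
scene green [182.8 215.3] [175 211  17  10 122]
scene knob [136.2 192.1] [129 185  16  15 180]
top yellow [266.8 240. ] [258 232  18  17 237]
top blue [302.7 238.9] [295 234  14  13  97]
top red [335.  241.6] [326 233  19  18 256]
top green [377. 242.] [377 242   1   1   1]
top knob [421.6 256. ] [415 250  14  13 149]
yellow [0.5427 0.0601 0.0679] [-0.11  0.01 -0.09 -0.03]
blue [ 0.5445 -0.0013  0.075 ] [-0.82  0.03 -0.71 -0.17]
red [ 0.5396 -0.0589  0.0696] [0.04 0.   0.03 0.01]
green [ 0.5394 -0.1255  0.0749] [-3.39 -0.17 -3.08 -0.41]
knob [ 0.5138 -0.1929  0.1247] [0.47 0.05 0.42 0.03]
box [ 0.56   -0.0667 -0.0378] [-0.3 -0.6 -0.8  1.1 -1.  -0.3 -0.8  0.6 -0.7  0.2  0.5 -1.3 -1.   1.1
  1.2 -0.3 -6.1  0.6  1.8 -0.1]
yellow [0.5447 0.059  0.071 ]
blue [ 0.5424 -0.0009  0.071 ]
red [ 0.5402 -0.0609  0.071 ]
green [ 0.5379 -0.1209  0.071 ]
knob [ 0.5141 -0.195   0.125 ]
die [ 0.408 -0.01 ]
token [ 0.41  -0.063]
beetle [ 0.706 -0.173]
pot [0.726 0.017]
```

Request:
arm_command(moves="0 0 -0.115 0 0 0 -1; 0 0 -0.115 0 0 0 -1; 0 0 0 -2 -4.5 0 -1; 0 0 0 -2 -4.5 0 -1; 0 0 0 -2 -4.5 0 -1")

```text
t: 0.6
tool_pos: [0.1961, 0.3936, 0.2308]
tool_rot: [-0.041, -3.141, 0.001]
wrist_force: [1.0, 1.4, 0.5]
gripper_width: 0.0121
finger_force: 0.0
```

Request:
arm_command(moves="0 0 0 -2 -4.5 0 -1; 0 0 0 -2 -4.5 0 -1; 0 0 0 -2 -4.5 0 -1; 0 0 0 -2 -4.5 0 -1; 0 0 0 -2 -4.5 0 -1")

```text
t: 1.1
tool_pos: [0.2901, 0.166, 0.2313]
tool_rot: [0.041, 3.141, 0.0]
wrist_force: [0.9, 0.8, 0.1]
gripper_width: 0.0002
finger_force: 0.0
```

Request:
arm_command(moves="0 0 0 -2.2 -4.4 0 -1; 0 0 0 -2.2 -4.4 0 -1; 0 0 0 -2.2 -4.4 0 -1; 0 0 0 -2.2 -4.4 0 -1; 0 0 0 -2.2 -4.4 0 -1")

```text
t: 1.6
tool_pos: [0.3943, -0.0573, 0.2313]
tool_rot: [0.043, 3.141, 0.0]
wrist_force: [1.3, 0.2, 0.9]
gripper_width: -0.0002
finger_force: 0.0
```

Request:
arm_command(moves="0 0 0 -2.2 -4.4 0 -1; 0 0 0 -2.2 -4.4 0 -1; 0 0 0 -2 -4.4 0 -1; 0 0 0 0 0 0 -1; 0 0 0 0 0 0 -1")

```text
t: 2.1
tool_pos: [0.4541, -0.1891, 0.2306]
tool_rot: [-0.045, -3.14, -0.001]
wrist_force: [-0.1, 1.1, -0.3]
gripper_width: 0.0002
finger_force: 0.0
```

Request:
arm_command(moves="0 0 0 0 -0.5 4 -1; 0 0 0 0 0 4 -1; 0 0 0 0 0 3.5 -1; 0 0 0 0 0 0 -1; 0 0 0 0 0 0 -1")

```text
t: 2.6
tool_pos: [0.4544, -0.193, 0.1172]
tool_rot: [-0.041, -3.141, -0.0]
wrist_force: [-0.0, 0.2, 0.4]
gripper_width: -0.0001
finger_force: 0.0
```

Run:
```python
from rig import env
import cv2
im=env.capture("scene")[:,:,::-1]
cv2.imwrite("pics/s1.png",cv2.resize(im[100:300,60:340],None,fx=2.8,fy=2.8))
```

```text
(no output)
```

View pics/s1.png

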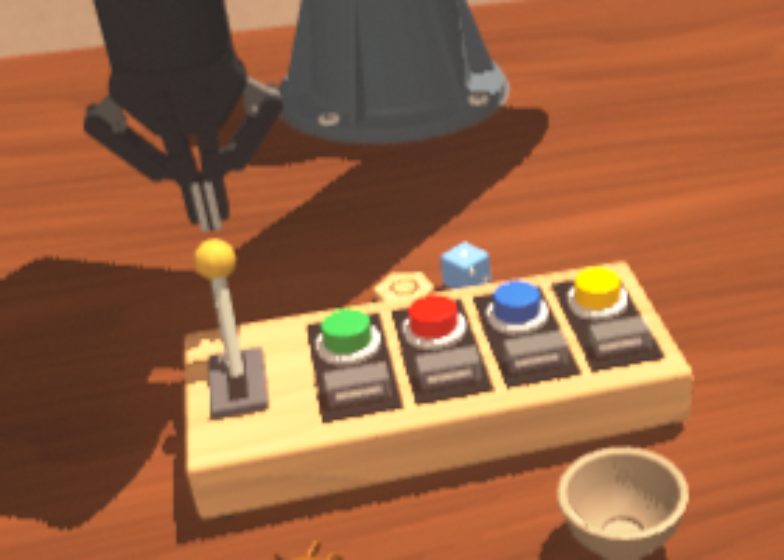

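The shut fingers stand right behind the knob. Now I push it toward the stop.

Request:
arm_command(moves="0 0 0 -2 0 0 -1; 0 0 0 -2 0 0 -1; 0 0 0 -2 0 0 -1; 0 0 0 -2 0 0 -1; 0 0 0 -1 0 0 -1")

```text
t: 3.15
tool_pos: [0.5458, -0.1961, 0.1186]
tool_rot: [0.041, 3.139, -0.002]
wrist_force: [-4.3, 0.7, 2.9]
gripper_width: -0.0001
finger_force: 2.1
```

Request:
arm_command(moves="0 0 0 -1 0 0 -1; 0 0 0 -0.5 0 0 -1; 0 0 0 -0.5 0 0 -1; 0 0 0 0 0 0 -1")

```text
t: 3.55
tool_pos: [0.5641, -0.1965, 0.1161]
tool_rot: [-0.042, -3.14, -0.001]
wrist_force: [-3.6, 1.2, 2.9]
gripper_width: 0.0001
finger_force: 2.1
```

Request:
arm_command(moves="0 0 0 -0.4 0 0 -1; 0 0 0 -0.3 0 0 -1; 0 0 0 0 0 0 -1")

```text
t: 3.85
tool_pos: [0.5698, -0.1967, 0.1151]
tool_rot: [-0.042, -3.138, -0.002]
wrist_force: [-6.2, 0.3, -4.1]
gripper_width: -0.0001
finger_force: 3.3
```

Request:
arm_command(moves="0 0 0 -0.3 0 0 -1; 0 0 0 0 0 0 -1")

```text
t: 4.05
tool_pos: [0.5724, -0.1968, 0.1149]
tool_rot: [-0.042, -3.137, -0.002]
wrist_force: [-8.2, -0.5, -5.0]
gripper_width: 0.0
finger_force: 3.7
```

Run:
```python
from rig import env
import cv2
im=env.capture("scene")[:,:,::-1]
cv2.imwrite("pics/s2.png",cv2.resize(im[100:300,60:340],None,fx=2.8,fy=2.8))
```

```text
(no output)
```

View pics/s2.png

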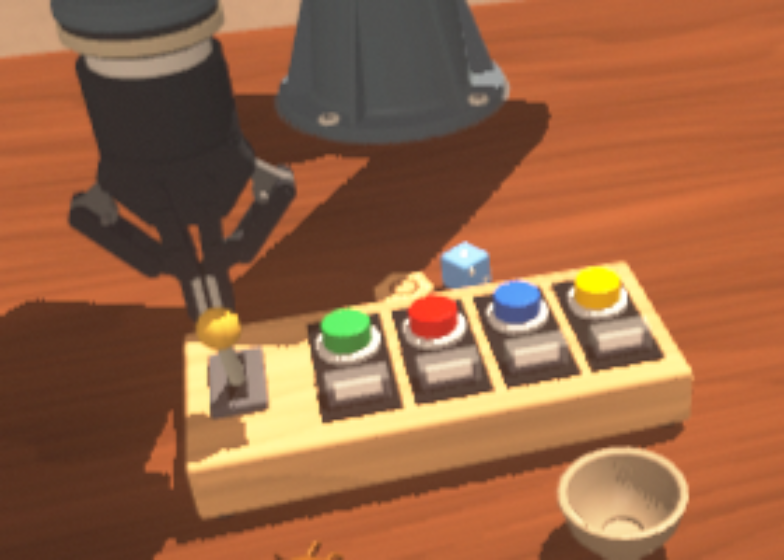

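All four white flags now stand higher and brighter in their windows, so they have been raised, and the lever leans towards the camera. I'll push a little more to confirm the stop.

Request:
arm_command(moves="0 0 0 -0.3 0 0 -1; 0 0 0 -0.3 0 0 -1; 0 0 0 0 0 0 -1")

```text
t: 4.4
tool_pos: [0.5735, -0.1967, 0.1145]
tool_rot: [-0.041, -3.124, -0.005]
wrist_force: [-37.4, -0.8, 12.4]
gripper_width: 0.0
finger_force: 18.9
```

That is the stop. Now I back off so the lever springs home.

Request:
arm_command(moves="0 0 0 2 0 0 -1; 0 0 0 3 0 0 -1; 0 0 0 3 0 0 -1; 0 0 0 3 0 0 -1; 0 0 0 2 0 0 -1")

```text
t: 4.9
tool_pos: [0.4489, -0.1937, 0.1165]
tool_rot: [0.043, 3.14, -0.001]
wrist_force: [0.4, -0.1, -0.6]
gripper_width: -0.0001
finger_force: 0.0
```

Request:
arm_command(moves="0 0 0 0 0 -3 -1; 0 0 0 0 4 -1 -1; 0 0 0 0 4 0 -1; 0 0 0 0 4 0 -1; 0 0 0 0 0 0 -1")

```text
t: 5.4
tool_pos: [0.4536, -0.0706, 0.1567]
tool_rot: [0.037, 3.14, 0.0]
wrist_force: [0.5, 0.3, -0.2]
gripper_width: -0.0
finger_force: 0.0
```

Request:
arm_command(moves="0 0 0 -3 2.4 2 -1; 0 0 0 -3 2.4 2 -1; 0 0 0 -2.7 2.4 2 -1; 0 0 0 0 0 0 -1; 0 0 0 0 0 0 -1")

```text
t: 5.9
tool_pos: [0.5425, -0.0043, 0.0958]
tool_rot: [-0.041, -3.141, 0.0]
wrist_force: [-0.4, 0.0, 0.0]
gripper_width: 0.0
finger_force: 0.0
```

Run:
```python
from rig import env
import cv2
im=env.capture("scene")[:,:,::-1]
cv2.imwrite("pics/s3.png",cv2.resize(im[100:300,60:340],None,fx=2.8,fy=2.8))
```

```text
(no output)
```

View pics/s3.png

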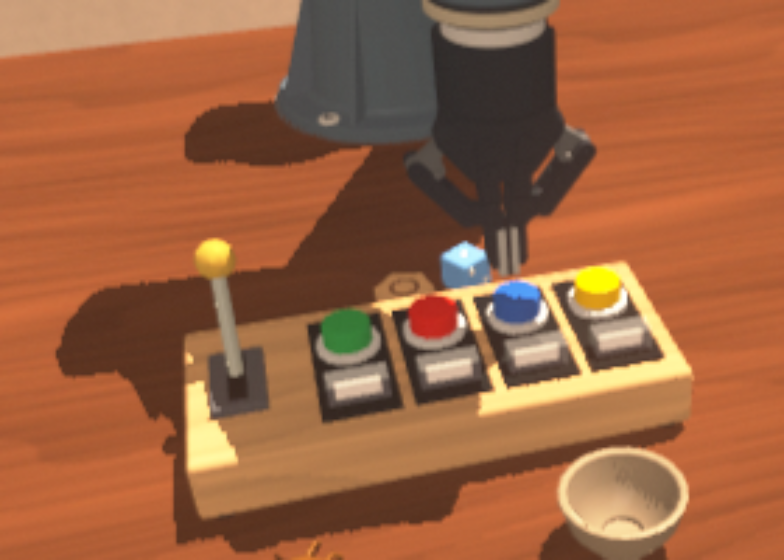

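The lever is home and all flags are up, with the fingertips just above and slightly left of the blue cap. I shift +4 mm in y and press.

Request:
arm_command(moves="0 0 0 0 0.4 1 -1; 0 0 0 0 0 1 -1; 0 0 0 0 0 0.5 -1; 0 0 0 0 0 0.4 -1; 0 0 0 0 0 0 -1")

```text
t: 6.45
tool_pos: [0.5422, -0.0003, 0.0669]
tool_rot: [-0.042, -3.14, 0.0]
wrist_force: [-1.4, -1.0, 3.1]
gripper_width: 0.0001
finger_force: 1.6
```

Request:
arm_command(moves="0 0 0 0 0 0.3 -1; 0 0 0 0 0 0.3 -1; 0 0 0 0 0 0 -1")

```text
t: 6.75
tool_pos: [0.5427, -0.0002, 0.0635]
tool_rot: [0.042, 3.141, -0.001]
wrist_force: [-13.2, -1.5, 33.1]
gripper_width: 0.0003
finger_force: 16.1
```

The key is bottomed, so I lift and move over yellow.

Request:
arm_command(moves="0 0 0 0 0 -2 -1; 0 0 0 0 0 -1.5 -1; 0 0 0 0 3 0 -1; 0 0 0 0 3 0 -1; 0 0 0 0 0 0 -1")

```text
t: 7.25
tool_pos: [0.5443, 0.0625, 0.0964]
tool_rot: [0.038, 3.14, 0.001]
wrist_force: [-0.6, -0.6, -0.0]
gripper_width: -0.0001
finger_force: 0.0
```

Run:
```python
from rig import env
import cv2
im=env.capture("scene")[:,:,::-1]
cv2.imwrite("pics/s4.png",cv2.resize(im[100:300,60:340],None,fx=2.8,fy=2.8))
```

```text
(no output)
```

View pics/s4.png

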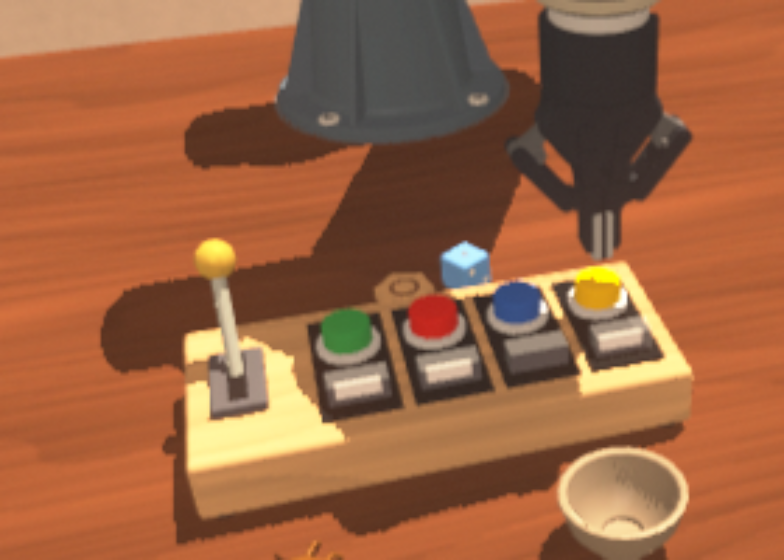

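The blue flag is down, the other three are up, and the tips are over yellow. Press yellow.

Request:
arm_command(moves="0 0 0 0 -0.2 1 -1; 0 0 0 0 0 1 -1; 0 0 0 0 0 0.5 -1; 0 0 0 0 0 0.5 -1; 0 0 0 0 0 0.5 -1")

```text
t: 7.8
tool_pos: [0.5441, 0.0572, 0.0627]
tool_rot: [-0.042, -3.14, 0.001]
wrist_force: [-28.4, -6.6, 83.5]
gripper_width: -0.0003
finger_force: 41.6
```

Request:
arm_command(moves="0 0 0 0 0 0 -1; 0 0 0 0 0 0 -1")

```text
t: 8.0
tool_pos: [0.5441, 0.0573, 0.0635]
tool_rot: [-0.042, -3.141, 0.001]
wrist_force: [-14.3, -5.7, 35.1]
gripper_width: 0.0002
finger_force: 17.7
```

Request:
arm_command(moves="0 0 0 0 0 -2 -1; 0 0 0 0 0 -1.5 -1; 0 0 0 0 -4 0 -1; 0 0 0 0 -4 0 -1; 0 0 0 0 -3.7 0 -1")

```text
t: 8.5
tool_pos: [0.5408, -0.0604, 0.0962]
tool_rot: [0.042, 3.141, 0.0]
wrist_force: [-0.5, 0.2, 0.3]
gripper_width: -0.0001
finger_force: 0.0
```

Request:
arm_command(moves="0 0 0 0 0 0 -1; 0 0 0 0 0 0 -1")

```text
t: 8.7
tool_pos: [0.5408, -0.0595, 0.096]
tool_rot: [-0.045, -3.141, -0.0]
wrist_force: [-0.4, 0.0, 0.8]
gripper_width: 0.0002
finger_force: 0.0
```

Run:
```python
from rig import env
import cv2
im=env.capture("scene")[:,:,::-1]
cv2.imwrite("pics/s5.png",cv2.resize(im[100:300,60:340],None,fx=2.8,fy=2.8))
```

```text
(no output)
```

View pics/s5.png

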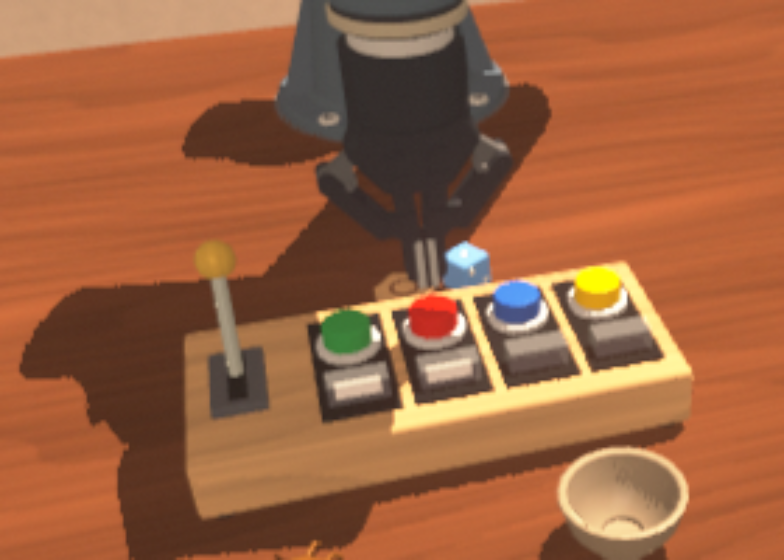

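The blue and yellow flags are down, red and green are up, and the tips are over red. Press red gently.

Request:
arm_command(moves="0 0 0 0 0 1 -1; 0 0 0 0 0 1 -1; 0 0 0 0 0 0.5 -1; 0 0 0 0 0 0.4 -1; 0 0 0 0 0 0 -1")

```text
t: 9.25
tool_pos: [0.5407, -0.0586, 0.0668]
tool_rot: [-0.042, -3.14, -0.001]
wrist_force: [-1.6, 2.7, 4.0]
gripper_width: 0.0002
finger_force: 1.6
```

Request:
arm_command(moves="0 0 0 0 0 0.3 -1; 0 0 0 0 0 0.3 -1; 0 0 0 0 0 0 -1")

```text
t: 9.55
tool_pos: [0.5412, -0.0589, 0.0635]
tool_rot: [0.042, 3.141, 0.0]
wrist_force: [-11.1, 4.5, 30.8]
gripper_width: 0.0002
finger_force: 15.8
```

Request:
arm_command(moves="0 0 0 0 0 -2 -1; 0 0 0 0 0 -4 -1; 0 0 0 0 0 -4 -1; 0 0 0 0 0 -4 -1; 0 0 0 0 0 0 -1")

```text
t: 10.05
tool_pos: [0.5433, -0.0597, 0.2064]
tool_rot: [0.042, 3.132, -0.003]
wrist_force: [-0.1, -0.1, -0.0]
gripper_width: -0.0
finger_force: 0.0
```

Run:
```python
from rig import env
import cv2
im=env.capture("scene")[:,:,::-1]
cv2.imwrite("pics/s6.png",cv2.resize(im[150:350,60:340],None,fx=2.8,fy=2.8))
```

```text
(no output)
```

View pics/s6.png

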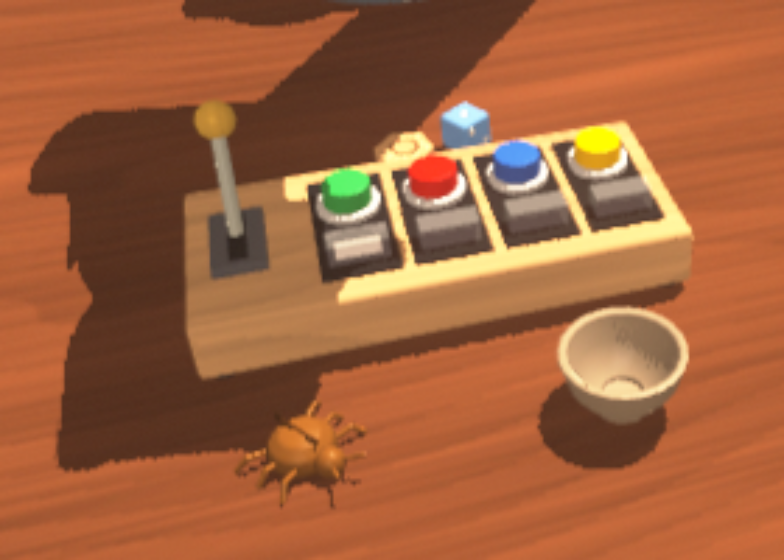

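Only the green flag is up, all keys are up, the lever is home, and the bystanders look undisturbed.

```bash
python3 -c "
from rig import env
print(env.job_done())"
```

```text
the job is handed in; nothing more can be done
None
```

The job is handed in: the lever was swung to its stop and sprang home, then blue, yellow and red were pressed in order, and the last picture shows only the green flag up, all keys up, and the die, pot, beetle and token looking undisturbed; no verdict came back.

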